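# Half-close the fuller feed canister with its bayonet lid and hold it

## Robot

A 6-joint arm with a two-finger parallel gripper is mounted at the origin on the work surface. World frame = base frame: x ahead of the robot, y to its left, z up, the work surface at z = 0. Lengths are in mm, angles in rad, forces in N, time in s.
With the tool pointing down it reaches from about 275 to 750 mm from the base axis. Payload 10.2 kg.
Tool frame: the origin (TCP) lies at the very end of the fingers, on their centre line; the grasp point (between the pads) lies behind it (ctrl.grasp_offset is the z of the grasp point in the tool frame, in mm); z points along the fingers, y is the direction in which the jaws open and shut (so a half turn about z gives the same grasp; the last joint's range is limited). The gripper opens to 85 mm and grips with 20 to 120 N. Pads are 22 mm wide; open, the fingers measure 114 mm over their backs; the gripper's body (76 mm by 85 mm) begins 54 mm behind the grasp point. The pads swing forward as they close: fully open they stand 13 mm farther back than shut.
Start: joints at [1.115, 0.313, 1.498, -0, 1.331, -0.223], TCP at [121.132, 510.841, 231.294] pointing down, gripper open.
Joint ranges: [-2.94, 2.94], [-0.97, 2.17], [0.19, 2.56], [-1.23, 4.37], [0.02, 3.11], [-2.88, 2.88]. Speed limits (rad/s): [2.39, 2.39, 3.01, 3.14, 3.14, 3.14].

## Interface

Orientations are given as a unit quaternion [w, x, y, z].
In Python, from rig import ctrl, capture, job gives the robot as it stands. The module is installed in compiled form; this text tells all that it offers.
- The arm moves only by the tool move_arm, never from a script. Its argument "series" is a list of rows, each a list of 7 numbers: the turn, a rotation vector about the tool's x, y, z in rad, then the shift along the tool's x, y, z in cm, then the opening, from 0 (shut) to 1 (fully open). A call has 1 to 5 rows; each row is the pose to reach, as a shift and turn from the pose measured when the call began, along the tool's axes at that moment; what a row does not reach only later rows make up. A row lasts 1/12 s, in which the tool goes at most 41.7 mm and 7.16 degrees, less where a joint would pass 70% of its speed; a pose out of reach is approached as far as the arm can. A call with a gripper value outside its range is refused whole. The fingers move at their own pace and stop on an object; "grip_force" is the grip in N (left out, the last holds). Time passes only in rows, so rows that repeat a pose let the fingers close. It gives the time, the measured TCP pose, the force and the opening at its end, in the units of the state.
- ctrl.sense(): the state, without advancing time (a new reading comes with each control period).
- capture(name): name is "side" or "top"; returns a dict with "frame" (420x560x3 uint8, red, green, blue), "mtx" (3x3 intrinsics, pixels), "R" (3x3) and "t" (3): a world point X has camera coordinates R X + t. Camera axes: x right, y down, z forward; pixel columns grow to the right and rows downward; lengths in mm; the calibration is good to about 2 mm. A picture is of the moment at which its call begins. There is no depth.
- job.finish_job(): hands the job in, once; it reports no verdict.
The state is a dict: "time_s": time; "joints": joint angles; "dq": joint speeds; "tau": joint torques, N m; "eef_pos": TCP position; "ee_rot": TCP orientation; "force": force on the tool from outside, world axes, zero at the start; "wrist_torque": the same for the moment, N m; "grip_width": opening from 0.0 (shut) to 1.0 (fully open).
Only numpy, scipy, OpenCV 4.12 (cv2) and the standard library are available. Lean on these libraries where they do the work, as an engineer would, in place of code of your own. Each camera call takes 0.05 s, during which the arm holds its last target.

## Task

Two open green feed canisters stand on the shelf, one with a tall feed block inside, the other with only a thin remainder: pick up the loose bayonet lid (the one with the long grip bar and two lugs) and drop it fully home through the slots of the fuller canister. Then twist it clockwise half way towards its lock, so that the bar points at the short half-way ribs, well before the lock clicks, and finish while still gripping the lid there, so that I can check its seal. Leave the other things on the stand as they are.

Things in the scene. Friction and masses are not known exactly. Their poses are not given: they have to be found in the camera images.
- lid_grip (a point): centre of the grip bar of the loose green bayonet lid (about 120 g); z up, x along the bar. Bar 76 mm long, 14 wide, 34 tall (17 mm above and below this point), on a disc 84 mm in diameter, 6 mm thick (its underside 23 mm below this point). It stands upright on its plug on the stand's top (z = 0), any yaw; a half turn makes no difference. Home in a canister, this point is 123 mm above the canister's origin
- lid_foot (a point): centre of the bottom of the lid's plug, 40 mm below lid_grip, same axes. The plug under the disc is 44 mm in diameter and 17 mm long; at its lower end are two opposite lugs along x, parallel to the bar: 64 mm over both tips, 10 mm wide, 6 mm thick
- canister_1: one of two alike open green canisters, screwed down: 90 mm diameter (foot flange 108), 100 mm tall, origin under its centre, z up. Its top is an 8 mm thick collar: a hole 48 mm in diameter with two opposite slots 16 mm wide out to radius 35 mm, along the canister's x axis (half-turn symmetric). Outside are a long rib at each slot, a short rib 45 deg clockwise of it (half way), a wide pad at 90 deg (lock)
- canister_2: the other canister, alike in everything, with the same origin and axes. Which of the two is the fuller differs from start to start
- collar_1 (a point): centre of the upper face of the collar of canister_1, 100 mm above its origin. Lugs turn below the collar: stops let the lid turn only clockwise seen from above, from the slots (0 deg) past half way (45 deg) to the lock (90 deg, hard stop 94); the catch begins to give at about 60 deg and clicks beyond. When dropped home, the lid's disc lies on this face; once turned the lid is captive, with 3 mm of up-and-down play
- collar_2 (a point): centre of the upper face of the collar of canister_2, 100 mm above its origin. Lugs turn below the collar: stops let the lid turn only clockwise seen from above, from the slots (0 deg) past half way (45 deg) to the lock (90 deg, hard stop 94); the catch begins to give at about 60 deg and clicks beyond. When dropped home, the lid's disc lies on this face; once turned the lid is captive, with 3 mm of up-and-down play
- catch_1 (a joint): spring catch inside canister_1, out of sight below the collar: 0 when free, up to 0.004 m when a lug pushes it aside, that is when the lock clicks
- catch_2 (a joint): the same in canister_2
- block_tall_center (a point): centre of the tall pressed feed block (upright brown cylinder, 44 mm diameter, 70 mm tall), loose on the floor of the fuller canister (floor 5 mm above the canister's origin)
- block_thin_center (a point): centre of the thin remainder of feed block (44 mm diameter, 15 mm tall), loose on the floor of the other canister
- plain_lid: bystander: a plain green push-on lid, disc 84 mm in diameter with a small round knob and no lugs, lying flat; origin under its centre
- tweezers: bystander: flat steel tweezers 120 mm long, 9 mm high, along their x axis; origin under the centre
- scraper: bystander: flat white scraper with a steel blade, 127 mm long, 10 mm high, along its x axis; origin under the centre of the handle
- dish: bystander: white ceramic feeder dish, 110 mm diameter, 32 mm tall; origin under its centre
- heater_guard: bystander: upright glass tube (heater guard), 48 mm diameter, 130 mm tall; origin under its centre
- closed_canister: bystander: closed green canister, 92 mm diameter, 122 mm tall, without ribs; origin under its centre
- bottle: bystander: white bottle, 52 mm diameter, 130 mm tall; origin under its centre
There are look-alikes about, which are no part of the job. Leave any black or yellow look-alike of the canister_1 alone. Leave any red look-alike of the canister_2 alone.

How it is judged (in metres and radians):
On the way:
1. the bayonet lid is dropped home in the fuller canister, lugs in line with the slots (((horizontal distance between block_tall_center and canister_1 below 0.035 m and horizontal distance between lid_grip and canister_1 below 0.006 m and z of lid_grip in the frame of canister_1 between 0.119 and 0.1275 m and angle between the x axis of lid_grip and the x axis of canister_1, either way round between -1 and 0.3 rad) or (horizontal distance between block_tall_center and canister_2 below 0.035 m and horizontal distance between lid_grip and canister_2 below 0.006 m and z of lid_grip in the frame of canister_2 between 0.119 and 0.1275 m and angle between the x axis of lid_grip and the x axis of canister_2, either way round between -1 and 0.3 rad))), for 0.05 s.
At the end, for the whole second after the job is handed in: The bayonet lid sits in the canister that holds the tall block, within 6 mm of its axis, disc within 4.5 mm of the collar, level within 0.08 rad, turned 0.785 +/- 0.23 rad (45 +/- 13 deg) from the slots, still, and the fingers still grip its bar with more than 2 N (((horizontal distance between block_tall_center and canister_1 below 0.035 m and horizontal distance between lid_grip and canister_1 below 0.006 m and z of lid_grip in the frame of canister_1 between 0.119 and 0.1275 m and angle between the x axis of lid_grip and the x axis of canister_1, either way round between 0.555 and 1.015 rad) or (horizontal distance between block_tall_center and canister_2 below 0.035 m and horizontal distance between lid_grip and canister_2 below 0.006 m and z of lid_grip in the frame of canister_2 between 0.119 and 0.1275 m and angle between the x axis of lid_grip and the x axis of canister_2, either way round between 0.555 and 1.015 rad)) and angle between lid_grip's own z axis and vertical below 0.08 rad and contact force between lid and the fingers above 2 N and distance between the grasp point and lid_grip below 0.035 m and linear speed of lid below 0.03 m/s and angular speed of lid below 0.15 rad/s); the arm keeps its last pose, push and grip.
It fails at once if the lock catch clicked (value of joint any of catch_1, catch_2 above 0.001 m).
It fails at once if a bystander was moved more than 25 mm or tipped over (distance of any of tweezers, scraper, dish, heater_guard, closed_canister, bottle, plain_lid from where it was at the start of the episode above 0.025 m or angle between any of tweezers, scraper, dish, heater_guard, closed_canister, bottle, plain_lid's own z axis and vertical above 0.5 rad).
It also fails if it takes over 43 s, if anything falls off the work surface, if the arm or the gripper's body presses on something with over 40 N, if the wrist force passes 120 N, or if a joint passes its speed limit or range.

## Working session

There is one attempt and no reset: what is moved stays moved. The work goes in short steps, Python scripts to look and compute and a tool call to move; the robot and the scene stay as the last step left them, time stands still between calls to the robot, and variables do not carry over. Pictures are saved under pics/ and viewed, and the job is handed in when it is done.

Besides the shell and the picture viewer there is one more tool, called as name([rows], argument=value, ...), one row to a line, values as JSON. move_arm: Moves the arm, as the interface text tells. Its arguments: {"type":"object","properties":{"series":{"type":"array","items":{"type":"array","items":{"type":"number"}}},"grip_force":{"type":"number"}},"required":["series"]}

```bash
mkdir -p pics; ls; cat > h.py <<'E'
import numpy as np, cv2
from rig import ctrl, capture, job
def snap(n,f):
    c=capture(n); cv2.imwrite(f,cv2.cvtColor(c['frame'],cv2.COLOR_RGB2BGR)); np.savez(f.replace('.png','.npz'),**c); return c
def load(f): return dict(np.load(f))
def ray(c,u,v,z):
    K,R,t=c['mtx'],c['R'],c['t']; o=-R.T@t; d=R.T@np.linalg.inv(K)@np.array([u,v,1.]); return o+d*(z-o[2])/d[2]
def proj(c,X):
    p=c['mtx']@(c['R']@np.asarray(X,float)+c['t']); return p[:2]/p[2]
E
python3 - <<'E'
from h import *
print(ctrl.sense(), ctrl.grasp_offset)
for n in('side','top'):
    c=snap(n,f'pics/{n}0.png'); print(n,c['mtx'],c['R'],c['t'],-c['R'].T@c['t'])
E
```

```text
pics
{'time_s': 0.0, 'joints': array([ 1.11462964e+00,  3.13417722e-01,  1.49843572e+00,  2.56991628e-05,
        1.33101913e+00, -2.23420315e-01]), 'dq': array([ 0.00091745,  0.00077335, -0.00047767,  0.00094864,  0.00183822,
        0.00128704]), 'tau': array([-2.10935713e-05, -4.12267327e+01, -2.59745210e+01, -1.99401247e-04,
        4.16163632e-03,  1.98245154e-06]), 'eef_pos': array([120.98969383, 510.60042143, 230.75211214]), 'ee_rot': array([-2.25060886e-04,  1.16113710e-01,  9.93235721e-01, -5.99211624e-04]), 'force': array([ 0.29555396, -0.0774596 , -0.29297178]), 'wrist_torque': array([ 0.00278455, -0.00741835,  0.00836769]), 'grip_width': 0.9992076221025182} -18.700000000000003
side [[384.42046722   0.         277.27776024]
 [  0.         384.42046722 208.37754464]
 [  0.           0.           1.        ]] [[-0.9363256  -0.35112027 -0.00298743]
 [-0.27662028  0.74284494 -0.60964138]
 [ 0.21627665 -0.56999645 -0.79267172]] [514.72883094 166.24685279 862.76017359] [341.34615773 549.0063292  786.77427112]
top [[441.44085121   0.         288.33808335]
 [  0.         441.44085121 213.0381575 ]
 [  0.           0.           1.        ]] [[ 0.02655866 -0.99963828 -0.00423565]
 [-0.99249998 -0.02586276 -0.11947761]
 [ 0.11932485  0.00737705 -0.99282786]] [  31.11477784  552.1488589  1019.72137895] [ 425.50326604   37.8610789  1078.5090133 ]
```

View pics/top0.png

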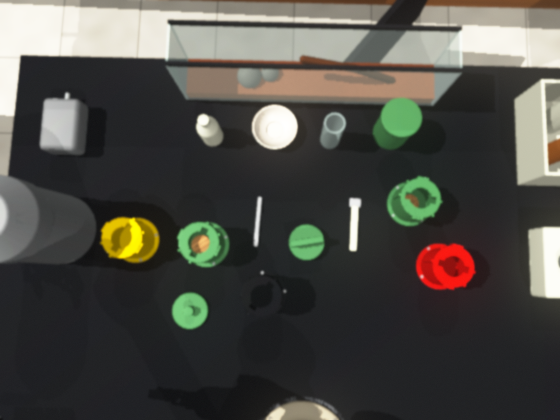

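View pics/side0.png

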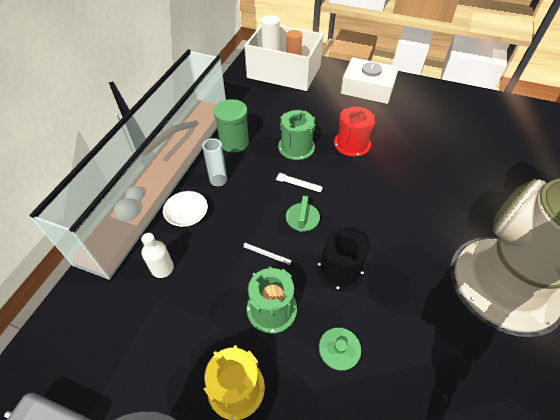

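Top view: the lids are the green bar lid (307,242) and the green knob lid (190,311). The canisters are green (203,243) with brown block near the rim, green (415,202), yellow (130,240), red (446,266), black (265,293), and closed green (398,122). I choose the bar lid at (307,242) and will check both green canisters in close crops.

```bash
python3 - <<'E'
from h import *
T=cv2.imread('pics/top0.png');S=cv2.imread('pics/side0.png')
def cr(I,u,v,r=35,s=7): return cv2.resize(I[v-r:v+r,u-r:u+r],(266,266),interpolation=cv2.INTER_CUBIC)
a=np.hstack([cr(T,203,243),cr(T,415,202),cr(T,307,242)])
b=np.hstack([cr(S,272,298),cr(S,297,133),cr(S,303,212)])
cv2.imwrite('pics/crop1.png',np.vstack([a,b]))
E
```

```text
(no output)
```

View pics/crop1.png

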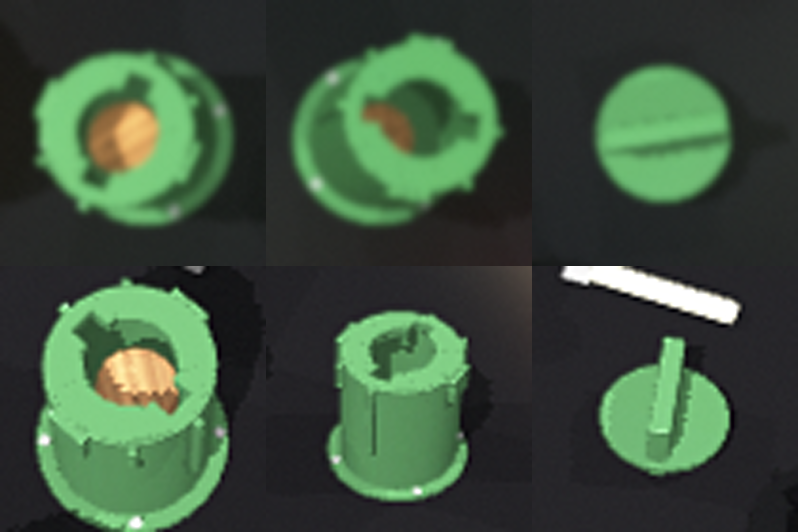

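```bash
cat > m.py <<'E'
from h import *
def circ(P):
    A=np.c_[2*P,np.ones(len(P))];s=np.linalg.lstsq(A,(P**2).sum(1),rcond=None)[0]
    return s[:2],np.sqrt(s[2]+s[0]**2+s[1]**2)
def collar(c,u,v,r=40,thr=None,ox=0):
    f=c['frame'].astype(int);g=f[...,1]
    green=(g-f[...,0]>30)&(g>f[...,2]+20)
    sub=np.zeros_like(green);sub[v-r:v+r,u-r:u+r]=1
    vals=g[green&sub].astype(np.uint8)
    t=thr or cv2.threshold(vals.reshape(-1,1),0,255,cv2.THRESH_OTSU)[0]
    m=(green&sub&(g>t)).astype(np.uint8)
    cs,h=cv2.findContours(m,cv2.RETR_CCOMP,cv2.CHAIN_APPROX_NONE)
    return t,m,cs,h[0]
if __name__=='__main__':
  for n,(u,v),lid in(('top',(203,243),(307,242)),('side',(272,298),(303,212))):
    c=load(f'pics/{n}0.npz')
    t,m,cs,h=collar(c,u,v); print(n,t)
    for k,(q,hh) in enumerate(zip(cs,h)):
        if len(q)<30: continue
        P=np.array([ray(c,*p,100.)[:2] for p in q[:,0]])
        print('cont',len(q),'hole' if hh[3]>=0 else 'outer',circ(P))
        cc,rr=circ(P)
    t2,m2,_,_=collar(c,*lid,r=35)
    cv2.imwrite(f'pics/m_{n}.png',cv2.resize(np.hstack([m[v-40:v+40,u-40:u+40],m2[lid[1]-40:lid[1]+40,lid[0]-40:lid[0]+40]])*255,None,fx=5,fy=5,interpolation=0))
E
python3 m.py
```

```text
top 152.0
cont 138 outer (array([470.44696147, 241.60134419]), np.float64(45.47356841140392))
cont 79 hole (array([473.58716441, 242.68294564]), np.float64(28.51965835106138))
side 166.0
cont 140 outer (array([455.86120462, 279.51786998]), np.float64(43.201064555155156))
cont 156 outer (array([473.16496346, 244.85265215]), np.float64(45.20072912195075))
cont 86 hole (array([472.33972165, 242.02622444]), np.float64(28.418957808144757))
```

```bash
python3 - <<'E'
from h import *
a=cv2.imread('pics/m_top.png');b=cv2.imread('pics/m_side.png');cv2.imwrite('pics/m_both.png',cv2.resize(np.vstack([a,b]),None,fx=.7,fy=.7))
E
```

```text
(no output)
```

View pics/m_both.png

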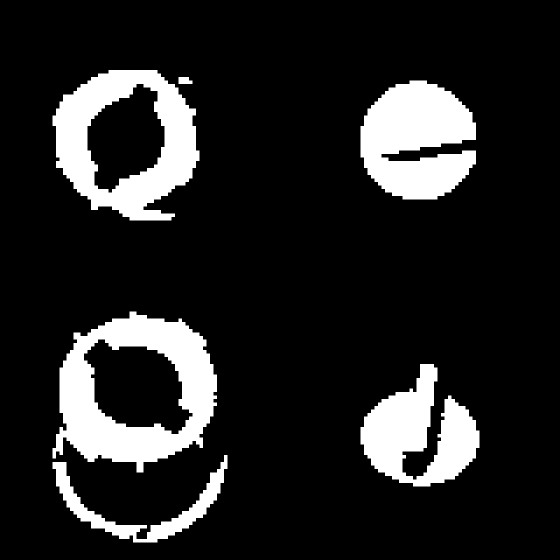

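```bash
cat > m2.py <<'E'
from m import *
def refine(P,w0=None):
    c,r=circ(P)
    for _ in range(6):
        d=np.hypot(*(P-c).T)-r; k=abs(d)<max(1.0,1.5*np.median(abs(d))); c,r=circ(P[k])
    return c,r,k.sum()
if __name__=='__main__':
  for n,(u,v),lid in(('top',(203,243),(307,242)),('side',(272,298),(303,212))):
    c=load(f'pics/{n}0.npz')
    t,m,cs,h=collar(c,u,v)
    for q,hh in zip(cs,h):
        if len(q)<30: continue
        P=np.array([ray(c,*p,100.)[:2] for p in q[:,0]])
        if hh[3]<0: print('outer',refine(P)); continue
        c0,_,_=refine(P); print('hole',refine(P))
        for it in range(5):
            d=P-c0; r=np.hypot(*d.T); far=r>28
            ang=np.arctan2(d[far,1],d[far,0]); a=np.angle(np.exp(2j*ang).mean())/2
            e=np.array([np.cos(a),np.sin(a)]);s=d@e
            A=P[far&(s>0)].mean(0);B=P[far&(s<0)].mean(0)
            # hole arcs
            c0b,rb=circ(P[(r<27)])
            c0=c0b
        print('slot dir deg',np.degrees(a),'tip-to-tip dir',np.degrees(np.arctan2(*(A-B)[::-1]))%180,'mid',(A+B)/2,'arc centre',c0b,rb,'rmax',r.max())
    t,m,cs,h=collar(c,*lid,r=35)
    q=max(cs,key=len); P=np.array([ray(c,*p,23.)[:2] for p in q[:,0]]); print('disc',t,refine(P))
E
python3 m2.py
```

```text
outer (array([472.57211388, 241.90478627]), np.float64(44.001282470639694), np.int64(93))
hole (array([473.11676234, 242.6167499 ]), np.float64(25.625725085700505), np.int64(52))
slot dir deg -21.993635511157517 tip-to-tip dir 157.96270747070741 mid [473.48810175 242.9997124 ] arc centre [473.11676234 242.6167499 ] 25.625725085700505 rmax 36.92782799556166
disc 152.0 (array([484.3927163 ,   1.53672447]), np.float64(39.19737393240584), np.int64(87))
outer (array([455.23143371, 280.34330256]), np.float64(44.557814953305126), np.int64(81))
outer (array([471.84032207, 242.69237492]), np.float64(43.3600272671939), np.int64(103))
hole (array([472.03272012, 242.19469606]), np.float64(25.436612638791065), np.int64(51))
slot dir deg -22.082310433336225 tip-to-tip dir 157.87852014663287 mid [472.71766723 242.01771972] arc centre [472.14577157 242.11824495] 25.377899699377902 rmax 37.10100101265252
disc 157.0 (array([482.87199853,   0.85801916]), np.float64(40.28001045461771), np.int64(78))
```

```bash
python3 - <<'E'
from h import *
T=cv2.imread('pics/top0.png');S=cv2.imread('pics/side0.png')
a=cv2.resize(T[216:268,281:333],(400,400),interpolation=0)
b=cv2.resize(S[186:238,277:329],(400,400),interpolation=0)
cv2.imwrite('pics/lid.png',np.hstack([a,b]))
E
```

```text
(no output)
```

View pics/lid.png

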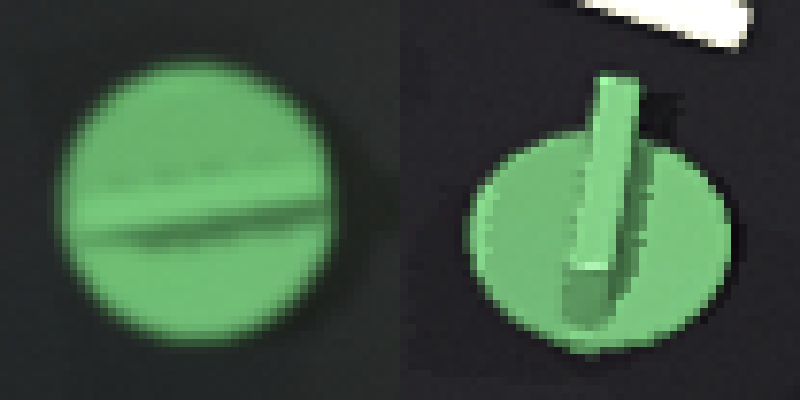

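```bash
python3 - <<'E'
from h import *
c=load('pics/side0.npz');s=400/52
pts=[(198,76),(240,78),(212,264),(173,263)]
W=np.array([ray(c,277+x/s-.5,186+y/s-.5,57)[:2] for x,y in pts]);print(W,W.mean(0))
for a,b in((0,3),(1,2)):
    d=W[a]-W[b];print(np.hypot(*d),np.degrees(np.arctan2(d[1],d[0])))
print(np.hypot(*(W[0]-W[1])),np.hypot(*(W[2]-W[3])))
c=load('pics/top0.npz')
# top face of bar in top: lower edge ends & upper edge ends
pts=[(75,229),(325,200),(75,198),(325,166)]
W=np.array([ray(c,281+x/s-.5,216+y/s-.5,57)[:2] for x,y in pts]);print(W,W.mean(0))
for a,b in((0,1),(2,3)):
    d=W[a]-W[b];print(np.hypot(*d),np.degrees(np.arctan2(d[1],d[0])))
print(ctrl.sense()['ee_rot'])
E
```

```text
[[497.10879424 -34.9169187 ]
 [484.28052989 -38.80870113]
 [469.84880996  33.99883332]
 [481.08703407  37.78488393]] [483.08129204  -0.48547564]
74.44628200101184 -77.57201360120406
74.2240635703868 -78.78830846442466
13.405608407553355 11.858830476093495
[[473.41079164  39.04332065]
 [484.09138658 -35.84460523]
 [482.71420246  39.28567866]
 [494.31621829 -35.6681944 ]] [483.63314974   1.70404992]
75.64573055040455 98.11684557695264
75.84648877107044 98.79891248015439
[-1.89083135e-04  1.16126114e-01  9.93234311e-01 -5.41582338e-04]
```

Crops: the canister at top (203,243) holds the tall block, with its top close under the collar. The one at (415,202) shows only a thin, off-centre remainder. The lid at (307,242) has the long bar. So I take canister (472.7, 242.4), slots at −22°/158°, and lid (483.5, 1), bar at about 100°. The tool x yaw should be 100° to grasp, 158° to insert and 113° at the end.

```bash
cat > p.py <<'E'
import sys
from h import *
from scipy.spatial.transform import Rotation as Ro
def state():
    s=ctrl.sense();q=s['ee_rot'];R=Ro.from_quat([q[1],q[2],q[3],q[0]]);return s,R
s,R=state();M=R.as_matrix()
print('t',round(s['time_s'],2),'pos',s['eef_pos'].round(1),'yaw',np.degrees(np.arctan2(M[1,0],M[0,0])).round(1),'F',s['force'].round(1),'Tz',s['wrist_torque'].round(2),'w',round(s['grip_width'],3))
if len(sys.argv)>4:
    x,y,z,a=map(float,sys.argv[1:5]);a=np.radians(a)
    Rt=np.c_[[np.cos(a),np.sin(a),0],[np.sin(a),-np.cos(a),0],[0,0,-1]]
    print('turn',Ro.from_matrix(M.T@Rt).as_rotvec().round(3),'cm',(M.T@(np.array([x,y,z])-s['eef_pos'])/10).round(2))
E
python3 p.py 483.5 1 231 100
```

```text
t 0.1 pos [121.  510.6 230.8] yaw 166.7 F [-0.3  0.2  0.3] Tz [-0.03  0.02 -0.  ] w 0.998
turn [-1.000e-03  0.000e+00  1.163e+00] cm [-4.703e+01 -4.123e+01  2.000e-02]
```

move_arm([
  [0,0,0.25,-10,-8.8,0,1],
  [0,0,0.5,-20,-17.6,0,1],
  [0,0,0.75,-30,-26.4,0,1],
  [0,0,1.0,-40,-35,0,1],
  [0,0,1.16,-47,-41.2,0,1],
])

```text
time_s: 0.52
eef_pos: [242.0, 339.2, 230.9]
ee_rot: [-0.0, 0.418, 0.908, -0.001]
force: [1.3, 0.3, 0.4]
grip_width: 0.996
```

```bash
python3 p.py 483.5 1 150 100
```

```text
t 0.52 pos [242.  339.2 230.9] yaw 130.5 F [1.3 0.3 0.4] Tz [-0.04 -0.03  0.03] w 0.996
turn [-0.001  0.001  0.533] cm [-41.39  -3.62   8.11]
```

move_arm([
  [0,0,0.53,-41.4,-3.6,4,1],
  [0,0,0.53,-41.4,-3.6,6,1],
  [0,0,0.53,-41.4,-3.6,8,1],
  [0,0,0.53,-41.4,-3.6,8.1,1],
  [0,0,0.53,-41.4,-3.6,8.1,1],
])

```text
time_s: 0.93
eef_pos: [361.2, 172.1, 194.9]
ee_rot: [0.0, 0.644, 0.765, -0.0]
force: [-0.3, 0.6, -0.5]
grip_width: 1.0
```

```bash
python3 p.py 483.5 1 120 100
```

```text
t 0.93 pos [361.2 172.1 194.9] yaw 99.8 F [-0.3  0.6 -0.5] Tz [0.03 0.01 0.01] w 1.0
turn [-0.     0.001 -0.004] cm [-18.93   9.15   7.5 ]
```

move_arm([
  [0,0,0,-18.9,9.15,7.5,1],
  [0,0,0,-18.9,9.15,7.5,1],
  [0,0,0,-18.9,9.15,7.5,1],
  [0,0,0,-18.9,9.15,7.5,1],
  [0,0,0,-18.9,9.15,7.5,1],
])

```text
time_s: 1.35
eef_pos: [475.0, 12.1, 124.6]
ee_rot: [0.0, 0.644, 0.765, -0.001]
force: [1.0, 0.9, 0.4]
grip_width: 1.004
```

move_arm([
  [0,0,0,-1.5,0.5,0.8,1],
  [0,0,0,-1.5,0.5,0.8,1],
])

```text
time_s: 1.52
eef_pos: [483.0, -4.8, 114.5]
ee_rot: [-0.001, 0.646, 0.764, -0.001]
force: [-0.9, 1.1, -0.4]
grip_width: 1.002
```

```bash
python3 - <<'E'
from h import *
for n in('side','top'): snap(n,f'pics/{n}1.png')
a=cv2.imread('pics/side1.png')[100:310,160:440];b=cv2.imread('pics/top1.png')[130:340,170:450]
cv2.imwrite('pics/c1.png',cv2.resize(np.vstack([a,b]),None,fx=1.42,fy=1.42))
E
python3 p.py 483.5 1 27 100
```

```text
t 1.62 pos [482.2  -2.  116.1] yaw 99.7 F [-0.3 -0.7 -0.3] Tz [-0.01  0.01  0.  ] w 0.998
turn [-0.002 -0.    -0.005] cm [0.28 0.2  8.91]
```

View pics/c1.png

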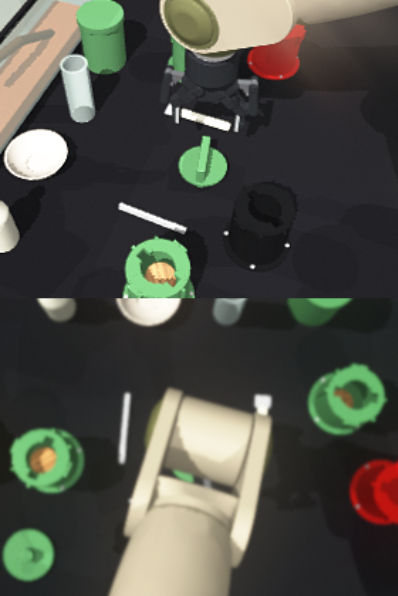

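The side crop shows the open gripper above the bar lid (203,160), jaws straddling the bar. Top is occluded by the arm. Descending now.

move_arm([
  [0,0,-0.005,0.3,0.2,3,1],
  [0,0,-0.005,0.3,0.2,6,1],
  [0,0,-0.005,0.3,0.2,8,1],
  [0,0,-0.005,0.3,0.2,8.7,1],
  [0,0,-0.005,0.3,0.2,8.7,1],
])

```text
time_s: 2.03
eef_pos: [482.6, 2.2, 28.5]
ee_rot: [-0.002, 0.642, 0.766, -0.001]
force: [0.1, -0.0, 0.3]
grip_width: 1.0
```

```bash
python3 p.py 483.5 1 28 100;python3 - <<'E'
from h import *
snap('side','pics/side2.png')
a=cv2.imread('pics/side2.png')[140:260,220:380]
cv2.imwrite('pics/c2.png',cv2.resize(a,None,fx=4,fy=4))
E
```

```text
t 2.03 pos [482.6   2.2  28.5] yaw 100.1 F [ 0.1 -0.   0.3] Tz [ 0.02  0.06 -0.08] w 1.0
turn [-0.004 -0.001  0.001] cm [-0.13  0.07  0.05]
```

View pics/c2.png

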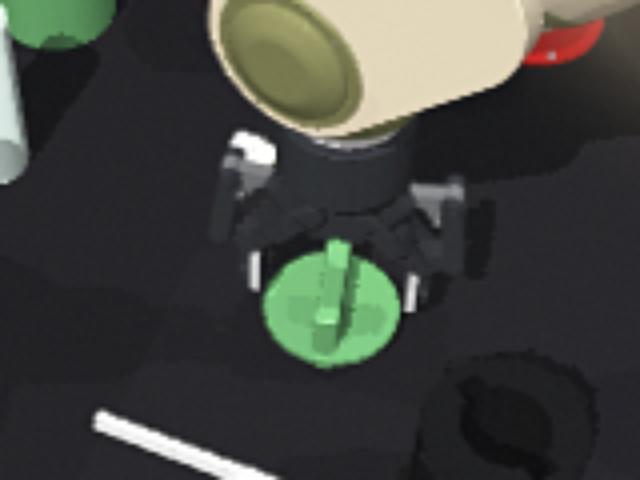

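The pads stand at (253,272) and (412,292) in the crop, either side of the bar (333,285), and centred. Closing.

move_arm([
  [0,0,0,0,0,0,0],
  [0,0,0,0,0,0,0],
  [0,0,0,0,0,0,0],
  [0,0,0,0,0,0,0],
  [0,0,0,0,0,0,0],
], grip_force=45)

```text
time_s: 2.5
eef_pos: [483.7, 1.8, 30.2]
ee_rot: [-0.0, 0.643, 0.766, -0.001]
force: [0.4, -0.3, 0.6]
grip_width: 0.297
```

move_arm([
  [0,0,0,0,0,0,0],
  [0,0,0,0,0,0,0],
  [0,0,0,0,0,0,0],
  [0,0,0,0,0,0,0],
  [0,0,0,0,0,0,0],
])

```text
time_s: 2.92
eef_pos: [483.7, 1.8, 30.3]
ee_rot: [-0.0, 0.643, 0.766, -0.001]
force: [-1.1, -0.3, 3.7]
grip_width: 0.154
```

```bash
python3 p.py 483.5 1 175 100
```

```text
t 2.92 pos [483.7   1.8  30.3] yaw 100.0 F [-1.1 -0.3  3.7] Tz [ 0.02  0.16 -0.  ] w 0.154
turn [-0.001  0.     0.001] cm [ -0.08  -0.05 -14.47]
```

move_arm([
  [0,0,0,0,0,-2,0],
  [0,0,0,0,0,-5,0],
  [0,0,0,0,0,-8,0],
  [0,0,0,0,0,-11.5,0],
  [0,0,0,0,0,-13.5,0],
])

```text
time_s: 3.33
eef_pos: [484.5, 1.7, 168.4]
ee_rot: [0.001, 0.642, 0.766, 0.0]
force: [0.9, -0.7, -0.1]
grip_width: 0.153
```

```bash
python3 p.py 472.7 242.4 160 158
```

```text
t 3.33 pos [484.5   1.7 168.4] yaw 100.0 F [ 0.9 -0.7 -0.1] Tz [-0.03 -0.04 -0.01] w 0.153
turn [ 1.000e-03  2.000e-03 -1.011e+00] cm [23.9   3.04  0.8 ]
```

move_arm([
  [0,0,-0.12,2.9,0.4,0,0],
  [0,0,-0.24,5.8,0.8,0,0],
  [0,0,-0.36,8.7,1.1,0,0],
  [0,0,-0.48,11.5,1.5,0,0],
  [0,0,-0.6,14.3,1.8,0,0],
])

```text
time_s: 3.75
eef_pos: [476.9, 147.0, 167.9]
ee_rot: [0.001, 0.385, 0.923, -0.0]
force: [0.4, -0.1, -1.7]
grip_width: 0.155
```

```bash
python3 p.py 472.7 242.4 160 158
```

```text
t 3.75 pos [476.9 147.  167.9] yaw 134.8 F [ 0.4 -0.1 -1.7] Tz [ 0.09 -0.04  0.03] w 0.155
turn [-0.     0.002 -0.406] cm [7.07 6.42 0.78]
```

move_arm([
  [0,0,-0.1,1.8,1.6,0.2,0],
  [0,0,-0.21,3.6,3.2,0.4,0],
  [0,0,-0.31,5.3,4.8,0.6,0],
  [0,0,-0.41,7.07,6.42,0.8,0],
  [0,0,-0.41,7.07,6.42,0.8,0],
])

```text
time_s: 4.17
eef_pos: [471.8, 245.5, 158.9]
ee_rot: [0.0, 0.185, 0.983, -0.0]
force: [0.5, -0.9, -1.8]
grip_width: 0.152
```

move_arm([
  [0,0,0,0,0,0,0],
  [0,0,0,0,0,0,0],
])

```text
time_s: 4.33
eef_pos: [471.5, 245.5, 158.5]
ee_rot: [-0.0, 0.185, 0.983, -0.0]
force: [0.2, 0.6, -0.5]
grip_width: 0.152
```

```bash
python3 p.py 472.7 242.4 160 158
python3 - <<'E'
from h import *
for n in('side','top'): snap(n,f'pics/{n}3.png')
a=cv2.imread('pics/side3.png')[200:350,190:350];b=cv2.imread('pics/top3.png')[170:320,120:280]
cv2.imwrite('pics/c3.png',cv2.resize(np.hstack([a,b]),None,fx=2.5,fy=2.5))
E
```

```text
t 4.33 pos [471.5 245.5 158.5] yaw 158.7 F [ 0.2  0.6 -0.5] Tz [-0.03 -0.06  0.03] w 0.152
turn [-0.001 -0.     0.012] cm [-0.23 -0.24 -0.15]
```

View pics/c3.png

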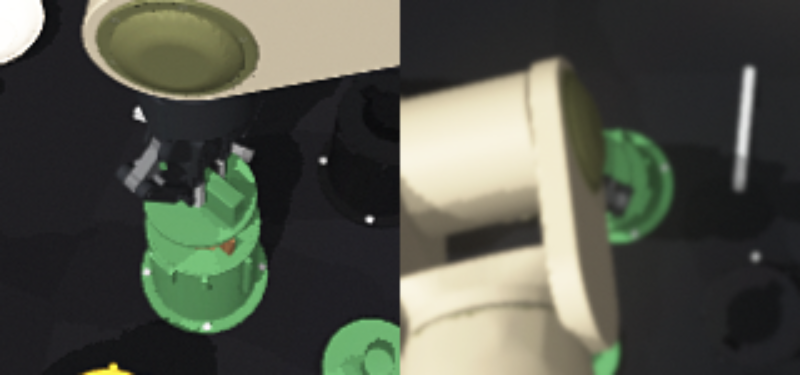

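move_arm([
  [0,0,0.01,-0.2,-0.27,1,0],
  [0,0,0.01,-0.2,-0.27,1.6,0],
  [0,0,0.01,-0.2,-0.27,1.6,0],
  [0,0,0.01,-0.2,-0.27,1.6,0],
])

```text
time_s: 4.77
eef_pos: [472.6, 241.2, 142.2]
ee_rot: [-0.0, 0.191, 0.982, -0.001]
force: [0.0, 0.3, -1.0]
grip_width: 0.157
```

```bash
python3 p.py 472.7 242.4 142 158
python3 - <<'E'
from h import *
c=snap('side','pics/side4.png')
a=cv2.imread('pics/side4.png')[252:344,226:318]
cv2.imwrite('pics/c4.png',cv2.resize(a,None,fx=6.5,fy=6.5,interpolation=cv2.INTER_CUBIC))
E
```

```text
t 4.77 pos [472.6 241.2 142.2] yaw 158.0 F [ 0.   0.3 -1. ] Tz [-0.    0.01  0.  ] w 0.157
turn [-0.001 -0.001 -0.   ] cm [0.03 0.12 0.02]
```

View pics/c4.png

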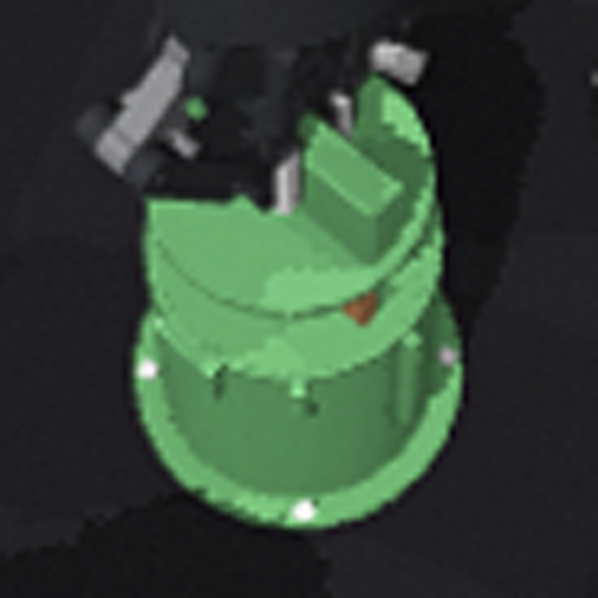

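```bash
python3 - <<'E'
from h import *
from scipy.optimize import least_squares
c=load('pics/side4.npz')
f=lambda x,y,z: ray(c,226+x/6.5-.5,252+y/6.5-.5,z)[:2]
dz=142.2-30.3
P=np.array([f(x,y,17+dz) for x,y in[(160,255),(180,276),(210,297),(245,310),(285,316),(320,314),(350,305),(380,290),(408,262)]])
r=least_squares(lambda q:np.hypot(*(P-q[:2]).T)-42,[472,242]);print('lid disc',r.x,r.fun.round(1))
E1=np.array([f(402,185,57+dz),f(372,219,57+dz)]);print('bar end',E1,E1.mean(0),'centre if yaw158',E1.mean(0)+38*np.array([np.cos(np.radians(158)),np.sin(np.radians(158))]))
print('expected slot end px', [ ((proj(c,[472.4+35*np.cos(np.radians(a)),242.3+35*np.sin(np.radians(a)),100])+.5-[226,252])*6.5).round() for a in(-22,158)])
E
```

```text
lid disc [474.298511   239.70069721] [ 1.   0.3 -0.2 -0.7 -0.6 -0.1  0.   0.6  0.5]
bar end [[436.96034996 248.43526121]
 [441.14886494 260.82696038]] [439.05460745 254.6311108 ] centre if yaw158 [403.82162098 268.86616135]
expected slot end px [array([210., 165.]), array([380., 310.])]
```

```bash
python3 - <<'E'
from h import *
from scipy.optimize import least_squares
c=load('pics/side4.npz')
a=c['frame'][252:344,226:318]
g=cv2.resize(a[...,1],None,fx=6.5,fy=6.5,interpolation=cv2.INTER_CUBIC).astype(float)
f=lambda x,y,z: ray(c,226+x/6.5-.5,252+y/6.5-.5,z)[:2]
g=cv2.GaussianBlur(g,(0,0),4)
gy=np.diff(g,axis=0)
def fit(cols,lo,hi,sgn,z,r):
    P=[];rows=[]
    for x in cols:
        l,h=lo(x),hi(x); k=l+np.argmax(sgn*gy[l:h,x]); rows.append(k);P.append(f(x,k,z))
    P=np.array(P); q=least_squares(lambda q:np.hypot(*(P-q[:2]).T)-r,[472,242],loss='soft_l1');print(rows,q.x,(np.hypot(*(P-q.x).T)-r).round(1))
# collar lower edge: bright->dark going down
e=lambda x,cx,cy,ax,ay:cy+ay*np.sqrt(max(0,1-((x-cx)/ax)**2))
cols=[185,195,240,255,270,325,340,355,370,385]
fit(cols,lambda x:int(e(x,295,240,150,138))-12,lambda x:int(e(x,295,240,150,138))+14,-1,100,45)
E
```

```text
[np.int64(346), np.int64(344), np.int64(369), np.int64(376), np.int64(375), np.int64(376), np.int64(369), np.int64(363), np.int64(357), np.int64(349)] [473.06569439 241.95404521] [ 1.6 -0.7 -0.4  0.5 -0.6  0.5 -0.3 -0.4  0.   0.5]
```

Side crop: lid disc above the collar, its edge low point at (285,316), the brown block seen through the near slot at (362,308), under the bar end as it should be. Lid measures (474.3, 240.0) and collar (472.4, 242.1) in the same view, so I shift by about (−1.3, +1.7) mm and lower.

```bash
python3 p.py 471.3 242.9 131 158
```

```text
t 4.82 pos [472.8 241.4 142.6] yaw 158.0 F [ 0.6 -0.5 -1.8] Tz [0.   0.04 0.02] w 0.154
turn [-0.001  0.     0.   ] cm [0.19 0.09 1.16]
```

move_arm([
  [0,0,0,0.19,0.1,0,0],
  [0,0,0,0.19,0.1,0.6,0],
  [0,0,0,0.19,0.1,1.0,0],
  [0,0,0,0.19,0.1,1.3,0],
  [0,0,0,0.19,0.1,1.5,0],
])

```text
time_s: 5.23
eef_pos: [471.1, 243.0, 127.0]
ee_rot: [-0.0, 0.191, 0.982, -0.001]
force: [-0.0, 0.3, -0.7]
grip_width: 0.15
```

```bash
python3 p.py 471.3 242.9 122 158
```

```text
t 5.23 pos [471.1 243.  127. ] yaw 158.0 F [-0.   0.3 -0.7] Tz [-0.01  0.01 -0.03] w 0.15
turn [-0.001 -0.001  0.   ] cm [-0.02 -0.    0.5 ]
```

move_arm([
  [0,0,0,0,0,0.3,0],
  [0,0,0,0,0,0.5,0],
  [0,0,0,0,0,0.7,0],
  [0,0,0,0,0,0.9,0],
  [0,0,0,0,0,0.9,0],
])

```text
time_s: 5.65
eef_pos: [471.0, 242.9, 117.6]
ee_rot: [-0.001, 0.191, 0.982, -0.001]
force: [0.3, 0.4, -1.8]
grip_width: 0.156
```

```bash
python3 p.py 471.3 242.9 113.3 158
```

```text
t 5.65 pos [471.  242.9 117.6] yaw 158.0 F [ 0.3  0.4 -1.8] Tz [-0.01  0.01  0.06] w 0.156
turn [-0.002 -0.001  0.   ] cm [-0.03  0.01  0.43]
```

move_arm([
  [0,0,0,0,0,0.2,0],
  [0,0,0,0,0,0.35,0],
  [0,0,0,0,0,0.45,0],
  [0,0,0,0,0,0.5,0],
  [0,0,0,0,0,0.5,0],
])

```text
time_s: 6.07
eef_pos: [471.0, 242.9, 113.3]
ee_rot: [-0.0, 0.191, 0.982, -0.001]
force: [-3.4, -1.5, 6.2]
grip_width: 0.148
```

```bash
python3 p.py 471.3 242.9 113.3 158
```

```text
t 6.07 pos [471.  242.9 113.3] yaw 158.0 F [-3.4 -1.5  6.2] Tz [-0.23  0.45  0.02] w 0.148
turn [-0.002 -0.001  0.   ] cm [-0.03  0.01  0.  ]
```

```bash
python3 - <<'E'
from h import *
c=snap('side','pics/side5.png')
a=cv2.imread('pics/side5.png')[252:344,226:318]
cv2.imwrite('pics/c5.png',cv2.resize(a,None,fx=6.5,fy=6.5,interpolation=cv2.INTER_CUBIC))
E
python3 p.py 471.3 242.9 113.3 113
```

```text
t 6.12 pos [471.  242.9 113.4] yaw 158.0 F [-3.3 -1.7  5.6] Tz [-0.2   0.42  0.05] w 0.15
turn [-0.002  0.     0.786] cm [-0.03  0.01  0.01]
```

View pics/c5.png

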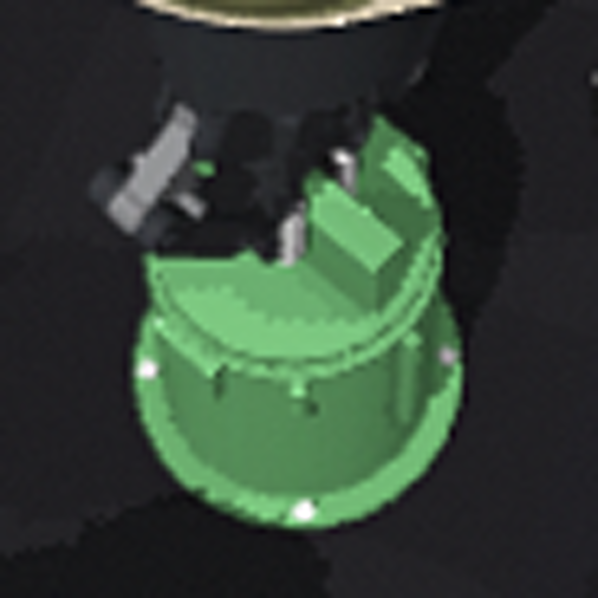

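The lid's disc lies flat and concentric on the collar, with the bar end over the near slot, and a 6 N contact confirms it is home. Twisting clockwise in steps.

move_arm([
  [0,0,0.05,0,0,-0.03,0],
  [0,0,0.1,0,0,-0.05,0],
  [0,0,0.15,0,0,-0.05,0],
  [0,0,0.2,0,0,-0.05,0],
  [0,0,0.2,0,0,-0.05,0],
])

```text
time_s: 6.53
eef_pos: [471.0, 242.9, 113.8]
ee_rot: [-0.0, 0.288, 0.957, -0.001]
force: [0.8, -0.3, -1.0]
grip_width: 0.152
```

```bash
python3 p.py 471 242.9 113.3 113
```

```text
t 6.53 pos [471.  242.9 113.8] yaw 146.5 F [ 0.8 -0.3 -1. ] Tz [-0.02 -0.01  0.03] w 0.152
turn [-0.002  0.     0.584] cm [-0.    0.    0.05]
```

move_arm([
  [0,0,0.07,0,0,0,0],
  [0,0,0.14,0,0,0,0],
  [0,0,0.21,0,0,0,0],
  [0,0,0.28,0,0,0,0],
  [0,0,0.3,0,0,0,0],
])

```text
time_s: 6.95
eef_pos: [471.0, 242.9, 113.8]
ee_rot: [-0.0, 0.429, 0.903, -0.001]
force: [0.1, 0.6, -1.9]
grip_width: 0.156
```

```bash
python3 p.py 471 242.9 113.6 113
```

```text
t 6.95 pos [471.  242.9 113.8] yaw 129.2 F [ 0.1  0.6 -1.9] Tz [-0.01 -0.05  0.06] w 0.156
turn [-0.002  0.001  0.283] cm [0.   0.   0.02]
```

move_arm([
  [0,0,0.07,0,0,0,0],
  [0,0,0.14,0,0,0,0],
  [0,0,0.21,0,0,0,0],
  [0,0,0.28,0,0,0,0],
  [0,0,0.28,0,0,0.03,0],
])

```text
time_s: 7.37
eef_pos: [471.0, 242.9, 113.5]
ee_rot: [-0.0, 0.551, 0.835, -0.001]
force: [0.1, 0.2, -1.8]
grip_width: 0.158
```

move_arm([
  [0,0,0,0,0,0,0],
  [0,0,0,0,0,0,0],
  [0,0,0,0,0,0,0],
])

```text
time_s: 7.62
eef_pos: [471.0, 242.9, 113.5]
ee_rot: [-0.0, 0.55, 0.835, -0.001]
force: [-0.6, 0.1, -1.9]
grip_width: 0.159
```

```bash
python3 p.py 471 242.9 113.6 113
python3 - <<'E'
from h import *
for n in('side','top'): snap(n,f'pics/{n}6.png')
a=cv2.imread('pics/side6.png')[252:344,226:318];b=cv2.imread('pics/top6.png')[197:289,150:242]
cv2.imwrite('pics/c6.png',cv2.resize(np.hstack([a,b]),None,fx=4.3,fy=4.3,interpolation=cv2.INTER_CUBIC))
c=load('pics/side6.npz')
# where should the half-way direction be: bar end top at home, and rib directions
for a in (113-180,113,158,-22,68,248):
    print(a,((proj(c,[471.8+46*np.cos(np.radians(a)),242.5+46*np.sin(np.radians(a)),96])+.5-[226,252])*4.3).round())
E
```

```text
t 7.62 pos [471.  242.9 113.5] yaw 113.3 F [-0.6  0.1 -1.9] Tz [ 0.    0.01 -0.05] w 0.159
turn [-0.002  0.001  0.004] cm [ 0.   -0.   -0.01]
-67 [192.  71.]
113 [199. 258.]
158 [271. 226.]
-22 [123. 100.]
68 [124. 232.]
248 [263.  94.]
```

View pics/c6.png

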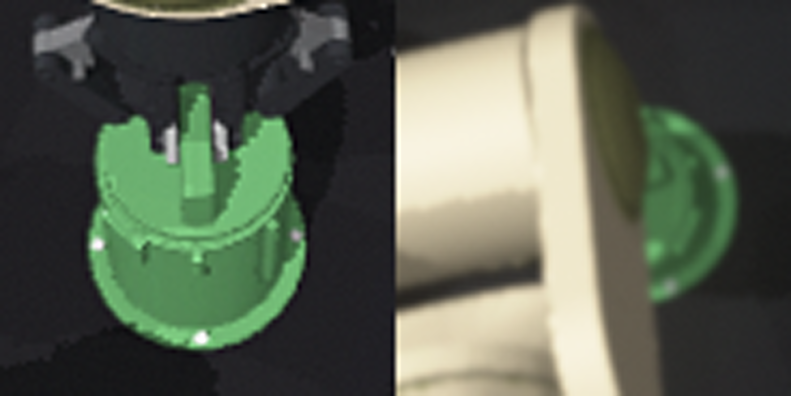

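Side crop: the bar's near end (200,205) points at the short rib (200,260). The long slot rib is at (270,245), 45° away, and the disc lies on the collar. The tool yaw is 113.3°, a twist of 44.7°, with no side force or torque and the pads still on the bar. Handing in.

```bash
python3 - <<'E'
from h import *
print(job.finish_job())
E
```

```text
the job is handed in; nothing more can be done
None
```

I gripped the loose bayonet lid by its bar and dropped it fully home through the slots of the canister with the tall block, the one at about (472, 242) mm. I then twisted it clockwise to half way and handed the job in at 7.6 s, still gripping with 45 N commanded.

**Last checks:**
- **Seating:** on lowering, I felt about 6 N of contact at the expected home height. The side picture showed the disc flat and concentric on the collar.
- **Twist:** the tool turned 44.7° (yaw 158.0° to 113.3°) with almost no torque on it. The bar's near end points at the short half-way rib, well before the catch begins to give at about 60°.
- **Grip:** the jaw opening held at 0.15–0.16 throughout, so the pads were still closed on the bar.
- **Other things on the stand:** I kept clear of them and felt no unexpected contact, but I did not measure their positions again at the end.

**Disagreements:**
- **Lid position:** the side camera put the held lid 1–2 mm from where the arm's readings did. I corrected by roughly that much before lowering, and the lid then went in without side force.
- **Top camera:** the arm hid the lid in the final top picture, so the end check rests on the side view and the arm's readings.

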